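Fold the empty stock crate flat for return

ROBOT

A 6-joint arm with a two-finger parallel gripper is mounted at the origin on the work surface. World frame = base frame: x ahead of the robot, y to its left, z up, the work surface at z = 0. Lengths are in mm, angles in rad, forces in N, time in s.
With the tool pointing down it reaches from about 350 to 975 mm from the base axis. Payload 7.1 kg.
Tool frame: the origin (TCP) lies at the very end of the fingers, on their centre line; the grasp point (between the pads) lies 19 mm behind it (ctrl.grip_depth is the distance from the TCP to the grasp point, in mm); x points along the fingers, z is the direction in which the jaws open and shut, and the axes are right-handed (so a half turn about x gives the same grasp; the last joint's range is limited). The gripper opens to 88 mm and grips with 3 to 60 N. Pads are 20 mm wide; open, the fingers measure 115 mm over their backs; the gripper's body (75 mm by 178 mm) begins 61 mm behind the grasp point.
Start: joints at [-1.267, 0.423, 1.63, -0, 1.089, -0.019], TCP at [198.282, -592.696, 222.675] pointing down, gripper open.
Joint ranges: [-3, 3], [-0.9, 2.11], [0.09, 2.58], [-1.31, 4.45], [0.11, 2.69], [-2.54, 2.54]. Speed limits (rad/s): [2.39, 2.39, 3.01, 3.14, 3.14, 3.14].

INTERFACE

Orientations are given as a rotation vector (axis times angle).
In Python, from workcell import ctrl gives the robot as it stands. The module is installed in compiled form; this text tells all that it offers.
- The arm moves only by the tool send_rows, never from a script. Its argument "rows" is a list of rows, each a list of 4 numbers: the shift along the tool's x, y, z in mm, then the turn about the tool's x in rad. In form: [[x, y, z, turn], ...]. A call has 1 to 10 rows; each row shifts and turns the pose as measured when the row begins, along the tool's axes as they then stand; what a row does not reach is not made up. A row lasts 1/12 s, in which the tool goes at most 41.7 mm and 7.16 degrees, less where a joint would pass 70% of its speed; a pose out of reach is approached as far as the arm can. A call with a gripper value outside its range is refused whole. "fingers" is the opening, from 0 (shut) to 1 (fully open), set as the call begins (left out, the last holds). The fingers move at their own pace and stop on an object; the grip force is fixed at half the most. Time passes only in rows, so rows that do not move let the fingers close. It gives the time, the measured TCP pose, the force and the opening at its end, in the units of the state.
- ctrl.get_obs(): the state, without advancing time (a new reading comes with each control period).
- ctrl.get_image(name): name is "side" or "top" or "wrist"; returns a dict with "img" (480x640x3 uint8, red, green, blue), "depth" (480x640 float32, mm along the optical axis (not along the pixel's ray), 0 where there is no reading), "mtx" (3x3 intrinsics, pixels), "dist_coeffs" ([k1, k2, p1, p2, k3] as OpenCV has them; the pictures are not rectified), "world_from_camera" (4x4, takes a point from camera to world coordinates). Camera axes: x right, y down, z forward; pixel columns grow to the right and rows downward; lengths in mm; the calibration is good to about 2 mm. A picture is of the moment at which its call begins.
- ctrl.close_job(): hands the job in, once; it reports no verdict.
The state is a dict: "t": time; "qpos": joint angles; "qvel": joint speeds; "joint_torque": joint torques, N m; "ee_pos": TCP position; "orientation": TCP orientation; "ft_force": force on the tool from outside, world axes, zero at the start; "moment": the same for the moment, N m; "width": finger opening in mm.
Only numpy, scipy, OpenCV 4.12 (cv2) and the standard library are available. Lean on these libraries where they do the work, as an engineer would, in place of code of your own. Each camera call takes 0.05 s, during which the arm holds its last target.

TASK

Fold the empty plastic crate flat where it stands on the pile: raise each end wall to unhook it and lay it down inside, then lay the long wall that is hinged lower over them, and last the long wall that is hinged higher, so that all four walls lie flat on one another. Leave the other things on the bench as they stand.

Things in the scene. Friction and masses are not known exactly. Their poses are not given: they have to be found in the camera images.
- crate: Empty blue folding crate, 180 mm wide (own x) by 280 mm long (own y), locked on one folded crate (pile 52 mm high); it does not slide. Origin: centre of the footprint at bench height, z up; own +x points to the long wall hinged higher. Walls: 12 mm thick, top edges 180 mm above the bench; inside floor 60 mm above it. The end walls stand between the long walls and stop them from falling in.
- end_left (a joint): Hinge of the end wall at the crate's +y end, rad: 0 upright, 1.571 folded in flat on the floor. Stiff (0.14 N m of friction): the wall stays where it is left and must be pressed right down. Upright and not raised, two ears on its side edges are hooked behind lugs on the long walls, so it cannot tip in.
- end_right (a joint): The same for the end wall at the crate's -y end.
- end_left_panel (a joint): How far the +y end wall is raised along itself in its hinge, m: 0 down (hooked), stop at 0.016. It must be raised at least 0.012 while it tips through the first 0.2 rad; a spring and its weight pull it down with 3 to 8 N. After that it may sink back.
- end_right_panel (a joint): The same for the -y end wall.
- side_near (a joint): Hinge of the long wall on the crate's own -x side (towards the robot), hinged LOWER, rad: 0 upright, 1.571 folded in flat over the end walls. Same stiff hinge, no hook; it can go in only when both end walls are down.
- side_far (a joint): Hinge of the long wall on the crate's own +x side (away from the robot), hinged HIGHER, rad: 0 upright, 1.571 folded in flat on top of all. Same stiff hinge, no hook. The long walls overlap when folded: if this one goes first, the other cannot lie flat.
- end_left_top (a point): Middle of the top edge of the +y end wall (on its mid-plane); 113 mm from its hinge axis when not raised. The wall's upper rail is solid for 23 mm below this edge and 142 mm wide; below it is a hand hole 80 mm wide and 20 mm high.
- end_right_top (a point): The same for the -y end wall.
- side_near_top (a point): Middle of the top edge of the lower-hinged long wall (on its mid-plane), 99 mm from its hinge axis. The wall is 280 mm long.
- side_far_top (a point): Middle of the top edge of the higher-hinged long wall, 85 mm from its hinge axis. The wall is 280 mm long.
- end_left_axis (a point): Middle of the hinge axis of the +y end wall: 134 mm from the crate's centre, 67 mm above the bench; the axis runs along the crate's x, in the wall's mid-plane.
- end_right_axis (a point): The same for the -y end wall.
- side_near_axis (a point): Middle of the hinge axis of the lower-hinged long wall: 84 mm from the crate's centre, 81 mm above the bench; the axis runs along the crate's y, in the wall's mid-plane.
- side_far_axis (a point): Middle of the hinge axis of the higher-hinged long wall: 84 mm from the crate's centre, 95 mm above the bench; along the crate's y.
- bin_a: Bystander: yellow open-fronted shelf bin, 105 x 190 x 100 mm high; origin under its centre.
- bin_b: Bystander: yellow open-fronted shelf bin, 140 x 190 x 100 mm high; origin under its centre.
- plug: Bystander: black and white round connector, 53 mm across, 82 mm tall, standing close by one end of the crate; origin under its centre.
- socket: Bystander: white round receptacle, 62 mm across, 38 mm tall, close by the other end of the crate; origin under its centre.
- carton_a: Bystander: small orange carton, 75 x 55 x 50 mm; origin under its centre.
- carton_b: Bystander: brown carton, 110 x 80 x 60 mm; origin under its centre.
- tape: Bystander: roll of amber packing tape lying flat, 100 mm across, 48 mm high; origin under its centre.

How it is judged:
By the outcome, as a careful person would: the job done as asked, in the order asked, and still so for the second after the job is handed in, with the robot touching nothing.
It also fails if it takes over 72 s, if anything falls off the work surface, if the arm or the gripper's body presses on something with over 40 N, if the wrist force passes 120 N, or if a joint passes its speed limit or range.

## Working session

There is one attempt and no reset: what is moved stays moved. The work goes in short steps, Python scripts to look and compute and a tool call to move; the robot and the scene stay as the last step left them, time stands still between calls to the robot, and variables do not carry over. Pictures are saved under pics/ and viewed, and the job is handed in when it is done.

Besides the shell and the picture viewer there is one more tool, called by a JSON object that holds its "api" and its "payload". send_rows: Moves the arm, as the interface text tells. Its arguments: {"type":"object","properties":{"rows":{"type":"array"},"fingers":{"type":"number"}},"required":["rows"]}

```bash
mkdir -p pics; python3 - <<'E'
from workcell import ctrl
import cv2,numpy as np
o=ctrl.get_obs()
for k,v in o.items(): print(k,np.round(v,3))
print(ctrl.grip_depth)
for n in ["side","top","wrist"]:
    d=ctrl.get_image(n); cv2.imwrite(f"pics/{n}0.png",d["img"][:,:,::-1]); print(n,np.round(d["mtx"],1).tolist(),d["dist_coeffs"],np.round(d["world_from_camera"],3).tolist())
E
```

```text
t 0.0
qpos [-1.267  0.424  1.631 -0.     1.089 -0.019]
qvel [-0.    -0.001  0.001  0.    -0.001  0.001]
joint_torque [ 3.0000e-03 -5.4462e+01 -2.7366e+01  6.4000e-02  2.3000e-02 -0.0000e+00]
ee_pos [ 198.133 -592.177  221.931]
orientation [ 0.969  1.346 -0.968]
ft_force [-0.08   0.183  0.597]
moment [-0.016 -0.009 -0.023]
width 87.914
18.700000000000003
side [[473.7, 0.0, 325.2], [0.0, 473.7, 238.9], [0.0, 0.0, 1.0]] [-0.05471951  0.          0.          0.          0.        ] [[-0.999, -0.027, 0.035, 435.799], [-0.044, 0.689, -0.723, 1001.691], [-0.004, -0.724, -0.69, 1100.138], [0.0, 0.0, 0.0, 1.0]]
top [[589.4, 0.0, 334.0], [0.0, 589.4, 236.2], [0.0, 0.0, 1.0]] [-0.04004344  0.          0.          0.          0.        ] [[0.012, -0.993, 0.115, 296.432], [-1.0, -0.012, 0.0, 8.199], [0.001, -0.115, -0.993, 1597.35], [0.0, 0.0, 0.0, 1.0]]
wrist [[418.5, 0.0, 315.9], [0.0, 418.5, 229.5], [0.0, 0.0, 1.0]] [-0.01183763  0.          0.          0.          0.        ] [[0.317, -0.908, -0.274, 273.181], [-0.949, -0.303, -0.09, -566.819], [-0.001, 0.288, -0.958, 384.769], [0.0, 0.0, 0.0, 1.0]]
```

View pics/top0.png

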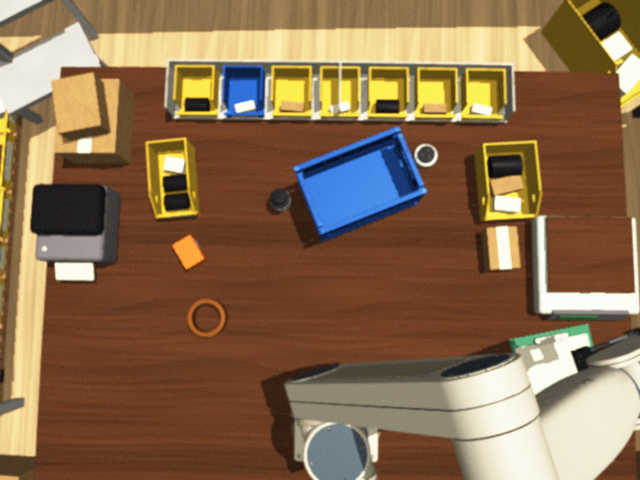

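View pics/side0.png

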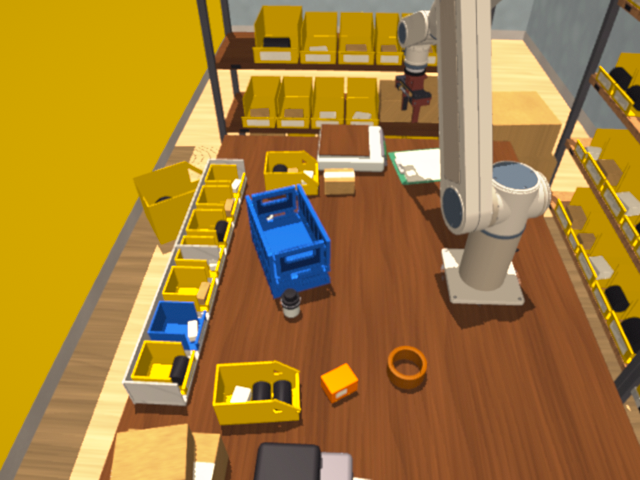

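The top view shows the crate centred near (360,183), tilted, with the plug (280,200) at its left (+y) end and the socket (426,155) at its right end. Next I'll measure the rim.

```bash
cat > h.py <<'E'
from workcell import ctrl
import cv2,numpy as np
from scipy.spatial.transform import Rotation as R
def cloud(n,d=None):
    d=d or ctrl.get_image(n)
    h,w=d["depth"].shape
    uv=np.stack(np.meshgrid(np.arange(w),np.arange(h)),-1).reshape(-1,1,2).astype(np.float32)
    nn=cv2.undistortPoints(uv,d["mtx"],np.array(d["dist_coeffs"])).reshape(h,w,2)
    z=d["depth"][...,None]
    P=np.concatenate([nn*z,z],-1)
    T=np.array(d["world_from_camera"])
    P=P@T[:3,:3].T+T[:3,3]; P[d["depth"]<=0]=np.nan
    return d["img"],P
def blue(img):
    hsv=cv2.cvtColor(img,cv2.COLOR_RGB2HSV)
    return cv2.inRange(hsv,(100,120,40),(125,255,255))>0
def pose():
    o=ctrl.get_obs(); r=R.from_rotvec(o["orientation"]).as_matrix(); return np.array(o["ee_pos"]),r,o
E
python3 - <<'E'
from h import *
for n in ["top","side"]:
    img,P=cloud(n); m=blue(img)
    ok=m&(P[...,0]>500)&(P[...,0]<950)&(np.abs(P[...,1]+30)<260)
    for lo,hi in [(172,190),(60,190)]:
        q=P[ok&(P[...,2]>lo)&(P[...,2]<hi)]
        r=cv2.minAreaRect(q[:,:2].astype(np.float32)); print(n,lo,len(q),r,np.percentile(q[:,2],[5,50,95,99]))
    zz=P[ok][:,2]; print(np.histogram(zz,bins=np.arange(40,200,10)))
E
```

```text
top 172 1565 ((601.8651733398438, -52.00590515136719), (181.00660705566406, 280.7782897949219), 22.53748893737793) [174.09687185 179.46577925 184.63104595 186.59723281]
top 60 5840 ((742.5985107421875, 21.282638549804688), (521.26611328125, 290.28302001953125), 27.73883628845215) [ 60.49965098  89.21589403 182.18740979 185.12565674]
(array([  32, 2619, 2559,  183,  208,  261,  294,  159,  101,  147,  103,
         75,  142,  918,  690]), array([ 40,  50,  60,  70,  80,  90, 100, 110, 120, 130, 140, 150, 160,
       170, 180, 190]))
side 172 935 ((604.3978271484375, -50.11601257324219), (180.98846435546875, 286.3232727050781), 21.95732879638672) [173.33285981 181.36503926 185.28466166 186.79168741]
side 60 5385 ((671.514404296875, 54.07403564453125), (555.5115966796875, 304.145263671875), 61.44463348388672) [ 61.46600331 106.66639426 182.77772065 185.19386417]
(array([ 165,  359, 1532,  341,  253,  339,  340,  295,  305,  324,  236,
        189,  230,  378,  623]), array([ 40,  50,  60,  70,  80,  90, 100, 110, 120, 130, 140, 150, 160,
       170, 180, 190]))
```

```bash
python3 - <<'E'
from h import *
d=ctrl.get_image("top"); c=d["img"][110:260,260:460]; cv2.imwrite("pics/topz.png",cv2.resize(c,(800,600),interpolation=cv2.INTER_CUBIC)[:,:,::-1])
d=ctrl.get_image("side"); c=d["img"][170:320,230:350]; cv2.imwrite("pics/sidez.png",cv2.resize(c,(480,600),interpolation=cv2.INTER_CUBIC)[:,:,::-1])
E
```

```text
(no output)
```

View pics/topz.png

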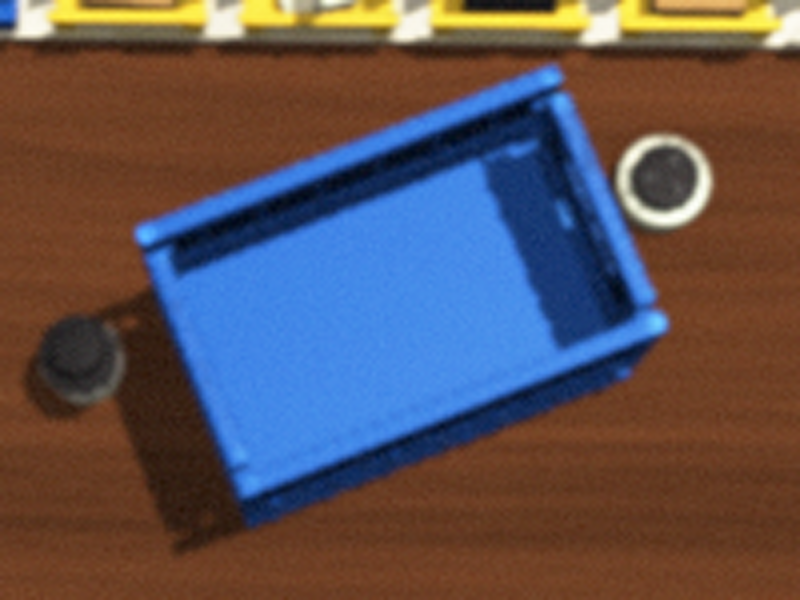

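View pics/sidez.png

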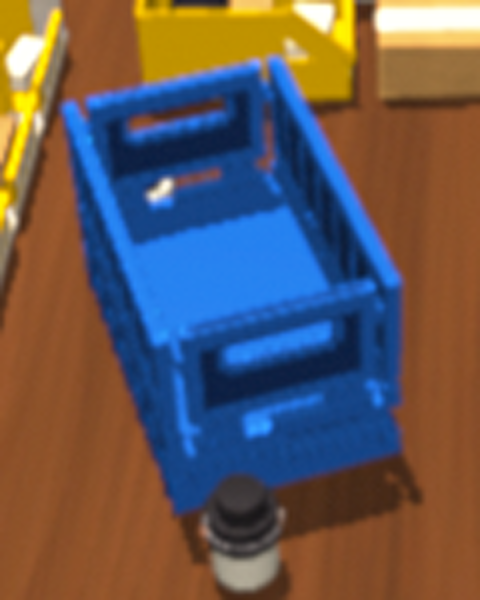

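The zoomed views show an upright crate. The plug is about 35 px off the +y end and the socket is almost touching the −y end. I have the crate pose, so next come the tool axes and the first shift.

```bash
cat >> h.py <<'E'
C=np.array([603,-51.]); A=np.radians(22.3)
CX=np.array([np.cos(A),np.sin(A),0]); CY=np.array([-np.sin(A),np.cos(A),0])
def W(x,y,z): return np.array([C[0],C[1],0])+x*CX+y*CY+np.array([0,0,z])
def st(*tgts):
    p,r,o=pose()
    q=p-np.array([*C,0]); print("own",np.round([q@CX,q@CY,p[2]],1),"F own",np.round([o["ft_force"]@CX,o["ft_force"]@CY,o["ft_force"][2]],1),"w",round(o["width"],1),"t",o["t"])
    print("tool axes in own frame\n",np.round(np.array([CX,CY,[0,0,1]])@r,3))
    jz=r[:,2]; a=np.arctan2(np.cross(jz,CY)[2],jz@CY); print("yaw needed (world z) to bring jaw z to +own y",round(a,3),"q",np.round(o["qpos"],2))
    for t in tgts: print(t,"tool shift",np.round(r.T@(W(*t)-p),1))
E
python3 - <<'E'
from h import *
st((0,134,260),(0,-134,260))
E
```

```text
own [-580.  -347.5  222.5] F own [-0.1  0.4  0.1] w 88.1 t 0.35
tool axes in own frame
 [[ 0.     0.998 -0.066]
 [ 0.    -0.066 -0.998]
 [-1.     0.    -0.   ]]
yaw needed (world z) to bring jaw z to +own y -3.075 q [-1.27  0.42  1.63  0.    1.09 -0.02]
(0, 134, 260) tool shift [ -37.3  546.8 -518.9]
(0, -134, 260) tool shift [ -37.4  564.6 -251.5]
```

{"api": "send_rows", "payload": {"rows": [[-18, 0, 0, -0.066], [-18, 0, 0, 0], [0, 36, -16, 0], [0, 36, -16, 0], [0, 36, -16, 0], [0, 36, -16, 0], [0, 36, -16, 0], [0, 36, -16, 0], [0, 36, -16, 0], [0, 36, -16, 0]], "fingers": 0.6}}

```text
t: 1.18
ee_pos: [419.1, -361.9, 260.1]
orientation: [0.924, 1.362, -0.927]
ft_force: [-0.3, -0.2, 0.4]
width: 52.8
```

```bash
python3 - <<'E'
from h import *
st((0,-134,260))
E
```

```text
own [-288.1 -217.9  260.1] F own [-0.4 -0.   0.4] w 52.8 t 1.1833
tool axes in own frame
 [[-0.     1.    -0.01 ]
 [-0.003 -0.01  -1.   ]
 [-1.    -0.     0.003]]
yaw needed (world z) to bring jaw z to +own y -3.132 q [-0.73  0.27  1.76 -0.    1.11  0.46]
(0, -134, 260) tool shift [-2.000e-01  2.872e+02 -8.670e+01]
```

{"api": "send_rows", "payload": {"rows": [[0, 36, -11, -0.01], [0, 36, -11, 0], [0, 36, -11, 0], [0, 36, -11, 0], [0, 36, -11, 0], [0, 36, -11, 0], [0, 36, -11, 0], [0, 35, -10, 0], [0, 0, 0, 0]], "fingers": 0.5}}

```text
t: 1.93
ee_pos: [665.6, -154.6, 261.0]
orientation: [0.913, 1.365, -0.912]
ft_force: [-1.0, -1.1, 0.1]
width: 43.9
```

```bash
python3 - <<'E'
from h import *
st((0,-134,260))
img,P=cloud("wrist"); cv2.imwrite("pics/w1.png",img[:,:,::-1])
m=blue(img)&(P[...,2]>172)&(P[...,2]<190)
q=P[m]-np.array([*C,0]); x=q@CX;y=q@CY
s=(np.abs(x)<60)
print("rim end z",np.percentile(q[s,2],[5,50,95]),"y",np.percentile(y[s],[2,10,50,90,98]))
for lo,hi in [(-110,-70),(70,110)]:
    s=(x>lo)&(x<hi); print(np.percentile(x[s],[2,50,98]) if s.sum() else None,s.sum())
E
```

```text
own [  18.6 -119.6  261. ] F own [-1.3 -0.7  0.1] w 43.9 t 1.9333
tool axes in own frame
 [[ 0.004  1.     0.006]
 [-0.005  0.006 -1.   ]
 [-1.     0.003  0.005]]
yaw needed (world z) to bring jaw z to +own y 3.136 q [-0.24  0.47  1.46 -0.    1.2   0.93]
(0, -134, 260) tool shift [  1.  -18.7  14.3]
rim end z [179.21790795 180.61445219 181.72264569] y [-139.23800885 -138.21672878 -133.39034182 -128.54636824 -127.69075709]
[-79.68351286 -77.42861931 -76.24010995] 1547
[78.9467312  84.99825199 90.77671169] 7678
```

View pics/w1.png

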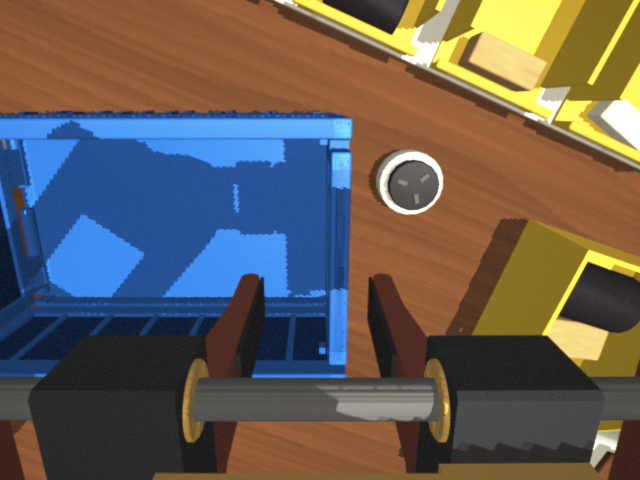

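The wrist view shows the −y rail at column ~340 between the fingers (tips at columns ~250 and ~380), and it agrees with my pose to under 1 mm. I'll centre and then descend.

{"api": "send_rows", "payload": {"rows": [[0, -18, 13, 0], [0, 0, 0, 0], [0, 0, 0, 0]]}}

```text
t: 2.23
ee_pos: [650.4, -175.3, 259.7]
orientation: [0.909, 1.369, -0.914]
ft_force: [-0.5, -0.8, 0.3]
width: 44.0
```

```bash
python3 - <<'E'
from h import *
st((0,-133.5,166))
E
```

```text
own [  -3.3 -133.   259.7] F own [-0.8 -0.6  0.3] w 44.0 t 2.2333
tool axes in own frame
 [[-0.001  1.     0.008]
 [-0.004  0.008 -1.   ]
 [-1.    -0.001  0.004]]
yaw needed (world z) to bring jaw z to +own y 3.133 q [-0.28  0.46  1.48 -0.    1.2   0.9 ]
(0, -133.5, 166) tool shift [93.7  3.4  0.2]
```

{"api": "send_rows", "payload": {"rows": [[25, 3, 0, 0], [25, 0, 0, 0], [20, 0, 0, 0], [15, 0, 0, 0], [4, 0, 0, 0], [0, 0, 0, 0]]}}

```text
t: 2.73
ee_pos: [651.0, -178.8, 170.6]
orientation: [0.915, 1.362, -0.918]
ft_force: [0.5, -0.3, -0.4]
width: 43.6
```

```bash
python3 - <<'E'
from h import *
st((0,-133.5,166))
E
```

```text
own [  -4.1 -136.5  170.6] F own [ 0.3 -0.5 -0.4] w 43.6 t 2.7333
tool axes in own frame
 [[ 0.002  1.     0.001]
 [-0.006  0.001 -1.   ]
 [-1.     0.002  0.006]]
yaw needed (world z) to bring jaw z to +own y 3.141 q [-0.28  0.55  1.55 -0.    1.03  0.9 ]
(0, -133.5, 166) tool shift [ 4.6  4.  -3. ]
```

{"api": "send_rows", "payload": {"rows": [[4, 3, -2, 0], [0, 0, 0, 0], [0, 0, 0, 0]]}}

```text
t: 2.98
ee_pos: [653.6, -176.6, 168.5]
orientation: [0.917, 1.36, -0.918]
ft_force: [-0.5, 0.1, 0.2]
width: 43.6
```

```bash
python3 - <<'E'
from h import *
for i in range(3):
    p,r,o=pose(); q=p-np.array([*C,0]); print(np.round([q@CX,q@CY,p[2]],1)); ctrl.get_image("top")
E
```

```text
[  -0.8 -135.4  168.5]
[  -0.7 -135.4  168.6]
[  -0.7 -135.3  168.6]
```

{"api": "send_rows", "payload": {"rows": [[2, 1, -3, 0], [0, 0, 0, 0], [0, 0, 0, 0], [0, 0, 0, 0], [0, 0, 0, 0], [0, 0, 0, 0]], "fingers": 0}}

```text
t: 3.63
ee_pos: [654.3, -173.3, 168.0]
orientation: [0.916, 1.357, -0.917]
ft_force: [0.2, -1.4, -0.1]
width: 11.7
```

```bash
python3 - <<'E'
from h import *
st()
E
```

```text
own [   1.1 -132.7  168. ] F own [-0.4 -1.4 -0.1] w 11.7 t 3.6333
tool axes in own frame
 [[ 0.006  1.     0.   ]
 [-0.01   0.    -1.   ]
 [-1.     0.006  0.01 ]]
yaw needed (world z) to bring jaw z to +own y 3.142 q [-0.27  0.55  1.55 -0.01  1.02  0.91]
```

Gripped at 11.7 mm opening. Now I'll raise it.

{"api": "send_rows", "payload": {"rows": [[-5, 0, 0, 0], [-5, 0, 0, 0], [-5, 0, 0, 0], [-2, 0, 0, 0], [0, 0, 0, 0]]}}

```text
t: 4.05
ee_pos: [653.9, -173.1, 183.7]
orientation: [0.916, 1.358, -0.917]
ft_force: [2.2, -1.3, -7.3]
width: 11.5
```

```bash
python3 - <<'E'
from h import *
st()
E
```

```text
own [   0.7 -132.3  183.7] F own [ 1.5 -2.1 -7.3] w 11.5 t 4.05
tool axes in own frame
 [[ 0.005  1.     0.   ]
 [-0.009  0.    -1.   ]
 [-1.     0.005  0.009]]
yaw needed (world z) to bring jaw z to +own y 3.142 q [-0.27  0.54  1.54 -0.    1.05  0.91]
```

{"api": "send_rows", "payload": {"rows": [[0, 0, -4, 0], [0, 0, -4, 0], [0, 0, -4, 0]]}}

```text
t: 4.3
ee_pos: [649.9, -163.8, 183.7]
orientation: [0.914, 1.354, -0.919]
ft_force: [2.7, -4.2, -7.0]
width: 12.0
```

```bash
python3 - <<'E'
from h import *
st()
E
```

```text
own [   0.6 -122.1  183.7] F own [ 0.9 -4.9 -7. ] w 12.0 t 4.3
tool axes in own frame
 [[ 0.005  1.    -0.   ]
 [-0.013 -0.    -1.   ]
 [-1.     0.005  0.013]]
yaw needed (world z) to bring jaw z to +own y -3.141 q [-0.26  0.53  1.56 -0.01  1.04  0.92]
```

{"api": "send_rows", "payload": {"rows": [[0, 0, -4, 0], [0.5, 0, -4, 0], [0.5, 0, -4, 0], [1, 0, -4, 0], [1, 0, -4, 0], [0, 0, 0, 0]]}}

```text
t: 4.8
ee_pos: [643.3, -147.8, 181.5]
orientation: [0.907, 1.344, -0.92]
ft_force: [3.7, -2.8, -7.1]
width: 13.2
```

```bash
python3 - <<'E'
from h import *
st()
img,P=cloud("wrist"); cv2.imwrite("pics/w2.png",img[:,:,::-1])
E
```

```text
own [   0.6 -104.9  181.5] F own [ 2.4 -4.  -7.1] w 13.2 t 4.8
tool axes in own frame
 [[ 0.007  1.     0.002]
 [-0.025  0.002 -1.   ]
 [-1.     0.007  0.025]]
yaw needed (world z) to bring jaw z to +own y 3.14 q [-0.24  0.51  1.59 -0.02  1.02  0.95]
```

View pics/w2.png

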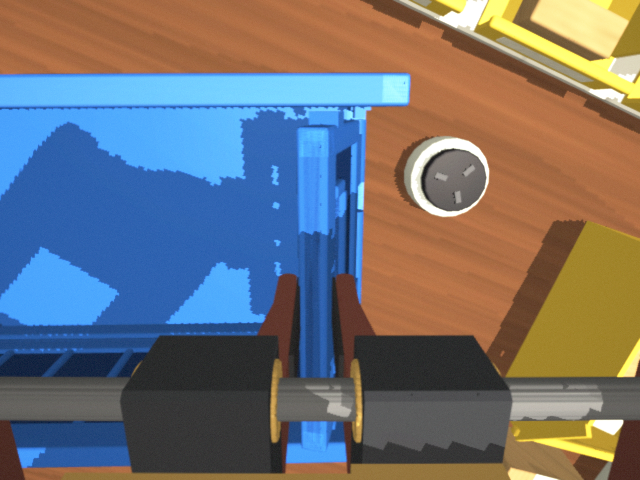

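The rail now leans inward, held at columns 298-335 and clear of the ears. I'll continue inward.

{"api": "send_rows", "payload": {"rows": [[1, 0, -5, 0], [1.5, 0, -5, 0], [1.5, 0, -5, 0], [2, 0, -5, 0], [2, 0, -5, 0], [0, 0, 0, 0]]}}

```text
t: 5.35
ee_pos: [635.5, -128.7, 175.1]
orientation: [0.903, 1.334, -0.921]
ft_force: [2.6, -2.7, -6.7]
width: 14.1
```

```bash
python3 - <<'E'
from h import *
st()
E
```

```text
own [  0.6 -84.2 175.1] F own [ 1.4 -3.5 -6.7] w 14.1 t 5.35
tool axes in own frame
 [[ 0.01   1.     0.001]
 [-0.034  0.002 -0.999]
 [-0.999  0.009  0.034]]
yaw needed (world z) to bring jaw z to +own y 3.14 q [-0.21  0.5   1.63 -0.03  0.99  0.99]
```

{"api": "send_rows", "payload": {"rows": [[0, 0, 0, 0], [0, 0, 0, 0], [0, 0, 0, 0], [-10, 0, 0, 0], [-25, 0, 0, 0], [-20, 0, 15, 0], [0, 0, 20, 0], [0, 0, 15, 0]], "fingers": 0.5}}

```text
t: 6.02
ee_pos: [652.0, -169.4, 239.0]
orientation: [0.905, 1.342, -0.918]
ft_force: [-0.6, 0.0, -0.5]
width: 43.7
```

```bash
python3 - <<'E'
from h import *
st((0,-138,150))
img,P=cloud("wrist"); cv2.imwrite("pics/w3.png",img[:,:,::-1])
E
```

```text
own [   0.4 -128.1  239. ] F own [-0.6  0.3 -0.5] w 43.7 t 6.0167
tool axes in own frame
 [[ 0.009  1.     0.004]
 [-0.027  0.004 -1.   ]
 [-1.     0.009  0.027]]
yaw needed (world z) to bring jaw z to +own y 3.138 q [-0.26  0.47  1.52 -0.02  1.13  0.92]
(0, -138, 150) tool shift [89.2 -1.2  7.5]
```

View pics/w3.png

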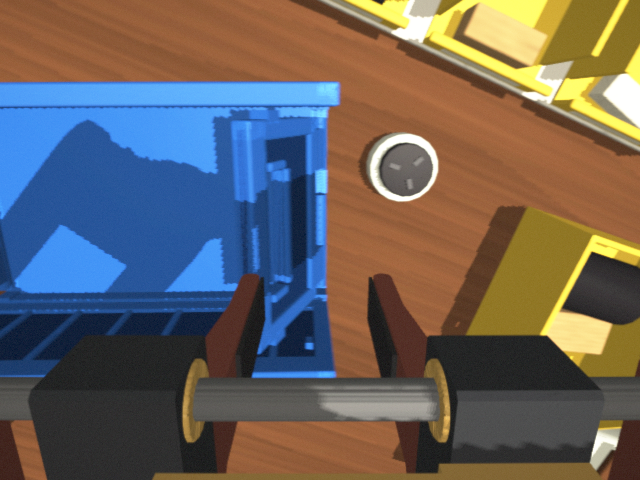

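The wall stays tilted (rail at columns 232-262). I'll close the fingers and come down outside it.

{"api": "send_rows", "payload": {"rows": [[0, 0, 5, 0], [20, 0, 3, 0], [20, 0, 2, 0], [20, 0, 0, 0], [12, 0, 0, 0], [0, 0, 0, 0]], "fingers": 0}}

```text
t: 6.57
ee_pos: [660.3, -182.5, 170.7]
orientation: [0.91, 1.334, -0.916]
ft_force: [-0.9, -0.6, -1.1]
width: 7.4
```

```bash
python3 - <<'E'
from h import *
st((0,-112,162))
E
```

```text
own [   3.2 -143.4  170.7] F own [-1.1 -0.2 -1.1] w 7.4 t 6.5667
tool axes in own frame
 [[ 0.016  1.     0.   ]
 [-0.031  0.001 -1.   ]
 [-0.999  0.016  0.031]]
yaw needed (world z) to bring jaw z to +own y 3.141 q [-0.28  0.55  1.55 -0.02  1.01  0.91]
(0, -112, 162) tool shift [  7.7  -3.3 -31.6]
```

{"api": "send_rows", "payload": {"rows": [[5, -2, -10, 0], [3, -1, -12, 0], [0, 0, -10, 0], [3, 0, -8, 0], [4, 0, -8, 0]], "fingers": 0}}

```text
t: 6.98
ee_pos: [639.0, -135.8, 156.1]
orientation: [0.91, 1.33, -0.915]
ft_force: [-0.0, -1.1, 0.4]
width: 0.5
```

```bash
python3 - <<'E'
from h import *
st()
E
```

```text
own [  1.1 -92.1 156.1] F own [-0.5 -1.   0.4] w 0.5 t 6.9833
tool axes in own frame
 [[ 0.018  1.    -0.   ]
 [-0.033  0.    -0.999]
 [-0.999  0.018  0.033]]
yaw needed (world z) to bring jaw z to +own y -3.141 q [-0.22  0.53  1.63 -0.02  0.95  0.97]
```

{"api": "send_rows", "payload": {"rows": [[5, 0, -9, 0], [6, 0, -8, 0], [7, 0, -7, 0], [7, 0, -7, 0], [8, 0, -6, 0], [8, 0, -5, 0]]}}

```text
t: 7.48
ee_pos: [623.6, -92.4, 112.5]
orientation: [0.909, 1.327, -0.912]
ft_force: [0.1, -0.4, -0.2]
width: 0.3
```

```bash
python3 - <<'E'
from h import *
st()
img,P=cloud("wrist"); cv2.imwrite("pics/w4.png",img[:,:,::-1])
E
```

```text
own [  3.4 -46.1 112.5] F own [-0.  -0.4 -0.2] w 0.3 t 7.4833
tool axes in own frame
 [[ 0.022  1.     0.002]
 [-0.035  0.003 -0.999]
 [-0.999  0.022  0.035]]
yaw needed (world z) to bring jaw z to +own y 3.14 q [-0.16  0.55  1.71 -0.03  0.84  1.04]
```

View pics/w4.png

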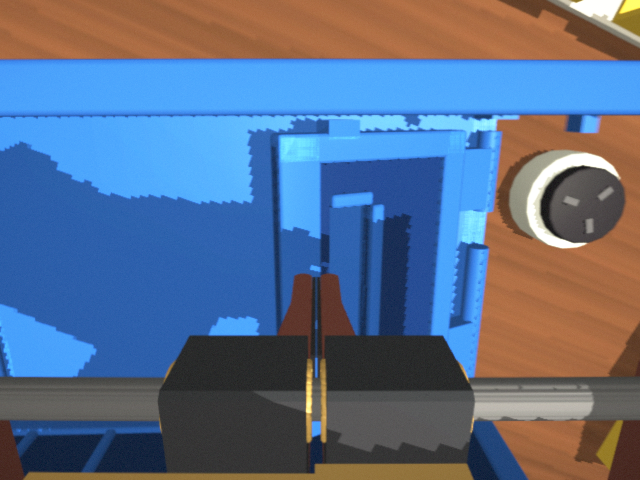

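The wall is well down, with the finger tips on its rail at (318,275). I'll press on.

{"api": "send_rows", "payload": {"rows": [[9, -1, -4, 0], [9, -1, -3, 0], [9, 0, -2, 0], [8, 0, 0, 0]]}}

```text
t: 7.87
ee_pos: [618.0, -83.8, 72.1]
orientation: [0.909, 1.33, -0.912]
ft_force: [-1.4, 2.3, 4.7]
width: 0.2
```

```bash
python3 - <<'E'
from h import *
st()
E
```

```text
own [  1.4 -36.   72.1] F own [-0.4  2.7  4.7] w 0.2 t 7.8667
tool axes in own frame
 [[ 0.02   1.     0.002]
 [-0.033  0.003 -0.999]
 [-0.999  0.02   0.033]]
yaw needed (world z) to bring jaw z to +own y 3.14 q [-0.14  0.6   1.74 -0.03  0.76  1.05]
```

Contact at about 73 mm with 5 N. I'll press a little more firmly, then lift.

{"api": "send_rows", "payload": {"rows": [[3, 0, 0, 0], [3, 0, 0, 0], [0, 0, 0, 0]]}}

```text
t: 8.12
ee_pos: [619.3, -83.1, 67.6]
orientation: [0.912, 1.33, -0.912]
ft_force: [-8.1, 2.5, 22.9]
width: 0.2
```

{"api": "send_rows", "payload": {"rows": [[-10, 0, 0, 0], [-25, 0, 0, 0], [-35, 0, 0, 0], [-35, 0, 0, 0], [-35, 0, -10, 0], [-35, 0, -25, 0], [0, 0, -25, 0], [0, 0, -25, 0]], "fingers": 0.5}}

```text
t: 8.78
ee_pos: [583.3, -4.7, 243.9]
orientation: [0.918, 1.328, -0.919]
ft_force: [-0.5, 0.1, -0.8]
width: 43.8
```

```bash
python3 - <<'E'
from h import *
st((0,134,250))
img,P=cloud("wrist"); cv2.imwrite("pics/w5.png",img[:,:,::-1])
for n in ("wrist","top"):
    img,P=cloud(n)
    q=P-np.array([*C,0]); x=q@CX;y=q@CY;z=P[...,2]
    for lo in range(-125,-15,15):
        s=(abs(x)<65)&(y>lo)&(y<lo+15)&(z<170); print(n,lo,s.sum(),np.round(np.percentile(z[s],[10,50,90]),1) if s.sum() else 0)
E
```

```text
own [ -0.7  50.3 243.9] F own [-0.5  0.3 -0.8] w 43.8 t 8.7833
tool axes in own frame
 [[ 0.02   1.    -0.008]
 [-0.031 -0.008 -0.999]
 [-0.999  0.02   0.031]]
yaw needed (world z) to bring jaw z to +own y -3.133 q [-0.02  0.32  1.73 -0.02  1.06  1.18]
(0, 134, 250) tool shift [ -8.7   0.2 -83.4]
wrist -125 1991 [60.7 72.7 74. ]
wrist -110 2965 [70.1 72.7 74.3]
wrist -95 2705 [69.7 70.7 72.3]
wrist -80 2612 [69.9 71.  73.8]
wrist -65 3186 [60.1 64.3 73.5]
wrist -50 2276 [61.1 71.2 74. ]
wrist -35 3304 [66.1 73.4 74.4]
wrist -20 2598 [59.8 60.7 61.7]
top -125 243 [58.2 70.2 75.1]
top -110 288 [66.3 71.7 76.6]
top -95 257 [66.1 70.2 75. ]
top -80 160 [66.5 71.  75.4]
top -65 181 [57.  62.8 73.1]
top -50 113 [58.9 69.4 75.4]
top -35 46 [69.2 73.3 77.3]
top -20 14 [57.4 60.9 62.7]
```

View pics/w5.png

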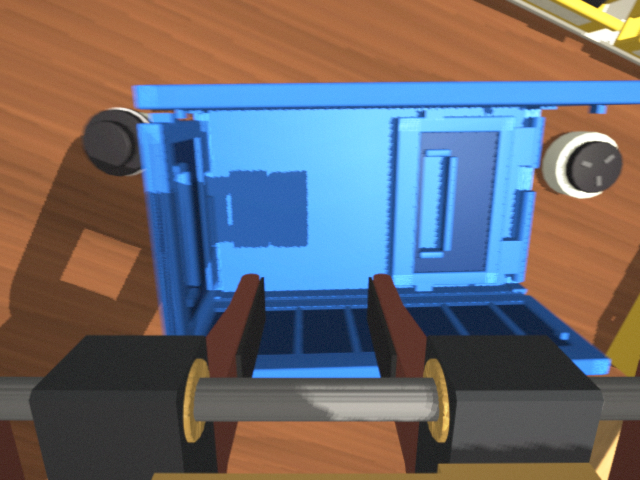

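The right end wall lies flat (about 73 mm along its whole length) and the left one (columns 140-200) is upright. I'll do the left end now.

{"api": "send_rows", "payload": {"rows": [[-3, 0, -25, 0], [-3, 0, -25, 0], [0, 0, -15, 0], [0, 0, -5, 0], [0, 0, 0, 0], [0, 0, 0, 0]]}}

```text
t: 9.43
ee_pos: [557.4, 57.8, 242.5]
orientation: [0.914, 1.332, -0.924]
ft_force: [-0.4, -0.5, -0.1]
width: 43.5
```

```bash
python3 - <<'E'
from h import *
img,P=cloud("wrist"); cv2.imwrite("pics/w6.png",img[:,:,::-1])
m=blue(img)&(P[...,2]>172)&(P[...,2]<190)
q=P[m]-np.array([*C,0]); x=q@CX;y=q@CY
s=(np.abs(x)<60)
print("rim end z",np.percentile(q[s,2],[5,50,95]),"y",np.percentile(y[s],[2,10,50,90,98]))
st((0,134,166))
E
```

```text
rim end z [179.40894563 180.65039501 181.71232674] y [128.40857308 129.3158803  133.99047182 138.70306307 139.68705584]
own [ -1.  117.7 242.4] F own [ 0.3 -0.2 -0. ] w 44.0 t 9.4833
tool axes in own frame
 [[ 0.013  1.    -0.008]
 [-0.031 -0.008 -0.999]
 [-0.999  0.013  0.031]]
yaw needed (world z) to bring jaw z to +own y -3.133 q [ 0.1   0.3   1.77 -0.03  1.05  1.3 ]
(0, 134, 166) tool shift [ 75.9  -0.2 -18.7]
```

{"api": "send_rows", "payload": {"rows": [[0, 0, -12, 0], [0, 0, -8, 0], [15, 0, 0, 0], [20, 0, 0, 0], [20, 0, 0, 0], [10, 0, 0, 0], [0, 0, 0, 0]]}}

```text
t: 10.07
ee_pos: [553.1, 74.9, 175.3]
orientation: [0.919, 1.327, -0.926]
ft_force: [-0.1, 0.0, -0.0]
width: 44.1
```

```bash
python3 - <<'E'
from h import *
st((0,134,166))
E
```

```text
own [  1.6 135.4 175.3] F own [-0.1  0.1 -0. ] w 44.1 t 10.0667
tool axes in own frame
 [[ 0.017  1.    -0.013]
 [-0.033 -0.012 -0.999]
 [-0.999  0.017  0.032]]
yaw needed (world z) to bring jaw z to +own y -3.129 q [ 0.13  0.38  1.83 -0.03  0.91  1.34]
(0, 134, 166) tool shift [ 9.3 -1.8  1.1]
```

{"api": "send_rows", "payload": {"rows": [[6, -2, 1, 0], [4, 0, 0, 0], [1, 0, 0, 0], [0, 0, 0, 0]]}}

```text
t: 10.4
ee_pos: [552.6, 73.1, 164.9]
orientation: [0.92, 1.326, -0.925]
ft_force: [0.8, 0.3, 0.3]
width: 43.8
```

{"api": "send_rows", "payload": {"rows": [[0, 0, 0, 0], [0, 0, 0, 0], [0, 0, 0, 0], [0, 0, 0, 0], [0, 0, 0, 0], [0, 0, 0, 0]], "fingers": 0}}

```text
t: 10.9
ee_pos: [554.0, 73.3, 167.2]
orientation: [0.922, 1.323, -0.922]
ft_force: [-0.1, 0.6, -1.2]
width: 12.2
```

```bash
python3 - <<'E'
from h import *
st((0,134,166))
E
```

```text
own [  1.9 133.5 167.2] F own [ 0.2  0.6 -1.2] w 12.2 t 10.9
tool axes in own frame
 [[ 0.022  1.    -0.013]
 [-0.034 -0.012 -0.999]
 [-0.999  0.022  0.034]]
yaw needed (world z) to bring jaw z to +own y -3.128 q [ 0.13  0.39  1.84 -0.04  0.89  1.34]
(0, 134, 166) tool shift [ 1.2 -1.9 -0.5]
```

Now gripped; I'll raise.

{"api": "send_rows", "payload": {"rows": [[-5, 0, 0, 0], [-5, 0, 0, 0], [-5, 0, 0, 0], [-2, 0, 0, 0], [0, 0, 0, 0]]}}

```text
t: 11.32
ee_pos: [553.1, 73.5, 183.4]
orientation: [0.92, 1.324, -0.923]
ft_force: [4.0, 0.2, -11.4]
width: 11.5
```

```bash
python3 - <<'E'
from h import *
st()
E
```

```text
own [  1.  134.1 183.4] F own [  3.8  -1.4 -11.4] w 11.5 t 11.3167
tool axes in own frame
 [[ 0.021  1.    -0.012]
 [-0.034 -0.012 -0.999]
 [-0.999  0.021  0.034]]
yaw needed (world z) to bring jaw z to +own y -3.129 q [ 0.13  0.36  1.83 -0.03  0.92  1.34]
```

{"api": "send_rows", "payload": {"rows": [[0, 0, 4, 0], [0, 0, 4, 0], [0, 0, 4, 0], [0, 0, 4, 0], [0.5, 0, 4, 0], [0.5, 0, 4, 0]]}}

```text
t: 11.82
ee_pos: [559.8, 56.9, 182.5]
orientation: [0.931, 1.335, -0.921]
ft_force: [-0.9, 6.5, -5.7]
width: 12.7
```

```bash
python3 - <<'E'
from h import *
st()
E
```

```text
own [  1.  116.2 182.5] F own [ 1.6  6.3 -5.7] w 12.7 t 11.8167
tool axes in own frame
 [[ 0.02   1.    -0.016]
 [-0.02  -0.015 -1.   ]
 [-1.     0.021  0.019]]
yaw needed (world z) to bring jaw z to +own y -3.126 q [ 0.09  0.37  1.82 -0.02  0.93  1.29]
```

{"api": "send_rows", "payload": {"rows": [[0.5, 0, 4, 0], [0.5, 0, 4, 0], [1, 0, 4, 0], [1, 0, 5, 0], [1.5, 0, 5, 0], [1.5, 0, 5, 0], [2, 0, 5, 0], [2, 0, 5, 0], [2, 0, 5, 0], [0, 0, 0, 0]]}}

```text
t: 12.65
ee_pos: [571.8, 28.1, 171.7]
orientation: [0.952, 1.356, -0.918]
ft_force: [1.4, 3.4, -3.7]
width: 14.4
```

```bash
python3 - <<'E'
from h import *
st()
img,P=cloud("wrist"); cv2.imwrite("pics/w7.png",img[:,:,::-1])
E
```

```text
own [  1.2  85.  171.7] F own [ 2.6  2.6 -3.7] w 14.4 t 12.65
tool axes in own frame
 [[ 0.02   1.    -0.023]
 [ 0.007 -0.023 -1.   ]
 [-1.     0.019 -0.008]]
yaw needed (world z) to bring jaw z to +own y -3.118 q [0.02 0.4  1.8  0.02 0.92 1.22]
```

View pics/w7.png

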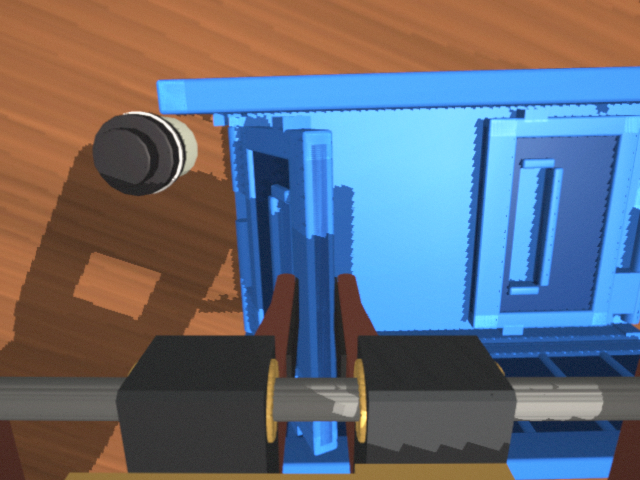

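The left wall is unhooked and tilted in (top edge at columns 300-333). I'll release and go round to the outside.

{"api": "send_rows", "payload": {"rows": [[0, 0, 0, 0], [0, 0, 0, 0], [0, 0, 0, 0], [-10, 0, 0, 0], [-25, 0, 0, 0], [-20, 0, -15, 0], [0, 0, -20, 0], [0, 0, -15, 0]], "fingers": 0.5}}

```text
t: 13.37
ee_pos: [554.5, 71.3, 235.1]
orientation: [0.952, 1.349, -0.921]
ft_force: [-0.7, 0.2, -0.1]
width: 44.1
```

{"api": "send_rows", "payload": {"rows": [[0, 0, -8, 0.025], [20, 0, -3, 0], [20, 0, -2, 0], [20, 0, 0, 0], [12, 0, 0, 0], [0, 0, 0, 0]], "fingers": 0}}

```text
t: 13.87
ee_pos: [555.4, 87.5, 172.0]
orientation: [0.976, 1.327, -0.928]
ft_force: [0.3, -0.4, -0.9]
width: 7.8
```

```bash
python3 - <<'E'
from h import *
st((0,112,162))
E
```

```text
own [  8.5 146.2 172. ] F own [ 0.2 -0.5 -0.9] w 7.8 t 13.8667
tool axes in own frame
 [[ 0.037  0.998 -0.049]
 [-0.004 -0.049 -0.999]
 [-0.999  0.037  0.002]]
yaw needed (world z) to bring jaw z to +own y -3.093 q [0.13 0.38 1.83 0.01 0.89 1.36]
(0, 112, 162) tool shift [ 9.8 -7.2 34.6]
```

{"api": "send_rows", "payload": {"rows": [[5, -3, 10, -0.025], [3, -3, 12, -0.024], [0, -1, 10, 0], [3, 0, 10, 0], [4, 0, 9, 0]], "fingers": 0}}

```text
t: 14.28
ee_pos: [570.9, 36.8, 162.6]
orientation: [0.937, 1.341, -0.885]
ft_force: [-0.5, 1.2, 0.1]
width: 0.6
```

```bash
python3 - <<'E'
from h import *
st()
E
```

```text
own [  3.6  93.4 162.6] F own [-0.   1.3  0.1] w 0.6 t 14.2833
tool axes in own frame
 [[ 0.042  0.999  0.003]
 [-0.006  0.004 -1.   ]
 [-0.999  0.042  0.006]]
yaw needed (world z) to bring jaw z to +own y 3.138 q [0.04 0.41 1.82 0.01 0.87 1.21]
```

{"api": "send_rows", "payload": {"rows": [[8, 0, 9, 0], [7, 0, 8, 0], [7, 0, 7, 0], [7, 0, 7, 0], [8, 0, 6, 0], [8, 0, 5, 0]]}}

```text
t: 14.78
ee_pos: [592.2, -6.8, 115.5]
orientation: [0.941, 1.337, -0.886]
ft_force: [0.1, 0.8, 0.9]
width: 0.4
```

```bash
python3 - <<'E'
from h import *
st()
img,P=cloud("wrist"); cv2.imwrite("pics/w8.png",img[:,:,::-1])
E
```

```text
own [  6.8  45.  115.5] F own [0.3 0.7 0.9] w 0.4 t 14.7833
tool axes in own frame
 [[ 0.045  0.999 -0.   ]
 [-0.007  0.    -1.   ]
 [-0.999  0.045  0.007]]
yaw needed (world z) to bring jaw z to +own y -3.142 q [-0.04  0.5   1.8   0.02  0.79  1.13]
```

View pics/w8.png

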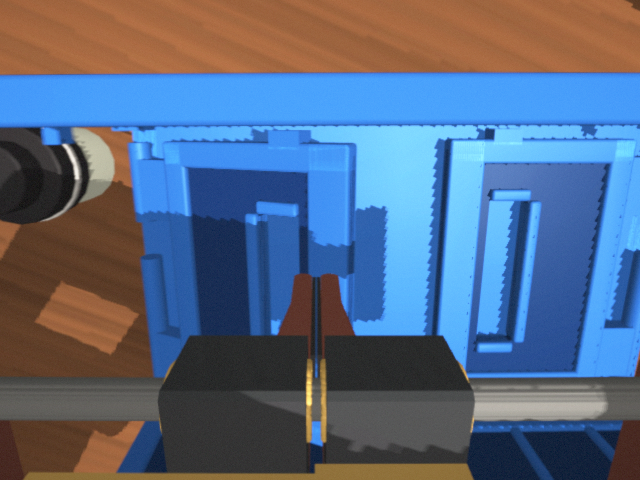

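The left wall is following, with the tips on its rail near (318,275). I'll press it down.

{"api": "send_rows", "payload": {"rows": [[9, -2, 4, 0], [9, -2, 3, 0], [9, -1, 2, 0], [9, 0, 0, 0], [5, 0, 0, 0]]}}

```text
t: 15.25
ee_pos: [593.7, -18.5, 69.1]
orientation: [0.941, 1.336, -0.886]
ft_force: [-2.3, 1.2, 18.2]
width: 0.5
```

```bash
python3 - <<'E'
from h import *
st()
E
```

```text
own [ 3.7 33.6 69.1] F own [-1.7  2.  18.2] w 0.5 t 15.25
tool axes in own frame
 [[ 0.045  0.999 -0.   ]
 [-0.008  0.    -1.   ]
 [-0.999  0.045  0.008]]
yaw needed (world z) to bring jaw z to +own y -3.141 q [-0.06  0.57  1.82  0.02  0.71  1.11]
```

{"api": "send_rows", "payload": {"rows": [[2, 0, 0, 0], [-10, 0, 0, 0], [-30, 0, 0, 0], [-38, 0, 0, 0], [-38, 0, 0, 0], [-38, 0, 0, 0], [0, -35, 10, 0], [0, -35, 10, 0], [0, -35, 10, 0], [0, -25, 4, 0]], "fingers": 0}}

```text
t: 16.08
ee_pos: [481.5, -99.3, 220.3]
orientation: [0.934, 1.335, -0.877]
ft_force: [0.2, -0.8, -0.3]
width: 0.1
```

```bash
python3 - <<'E'
from h import *
st((-125,0,165))
for n in ("top","side"):
    img,P=cloud(n)
    if n=="top": cv2.imwrite("pics/t9.png",img[:,:,::-1])
    q=P-np.array([*C,0]); x=q@CX;y=q@CY;z=P[...,2]
    for lo in list(range(-125,-15,22))+list(range(20,125,22)):
        s=(abs(x)<65)&(y>lo)&(y<lo+15)&(z<170); print(n,lo,s.sum(),np.round(np.percentile(z[s],[10,50,90]),1) if s.sum() else 0)
E
```

```text
own [-130.7    1.4  220.3] F own [-0.1 -0.9 -0.3] w 0.1 t 16.0833
tool axes in own frame
 [[ 0.049  0.999  0.009]
 [-0.01   0.01  -1.   ]
 [-0.999  0.049  0.011]]
yaw needed (world z) to bring jaw z to +own y 3.132 q [-0.24  0.21  1.95  0.03  0.94  0.92]
(-125, 0, 165) tool shift [55.5  3.   0.9]
top -125 235 [59.  70.1 75.7]
top -103 232 [65.7 70.3 74.8]
top -81 186 [66.9 71.  76.1]
top -59 136 [57.1 64.  73.5]
top -37 141 [68.3 72.9 76.8]
top 20 258 [68.4 72.7 76.9]
top 42 282 [57.1 65.2 73.8]
top 64 275 [66.5 71.  75.5]
top 86 280 [65.3 70.3 74.6]
top 108 280 [58.  69.8 75.1]
side -125 71 [72.4 75.  77.6]
side -103 124 [69.7 72.8 76.4]
side -81 136 [64.1 72.3 76.5]
side -59 75 [65.5 72.9 77. ]
side -37 200 [63.  73.6 77.6]
side 20 135 [72.2 75.2 78.1]
side 42 115 [61.1 70.8 76.1]
side 64 168 [70.  73.5 76.5]
side 86 139 [70.3 72.8 75.5]
side 108 229 [60.9 71.8 76.8]
```

View pics/t9.png

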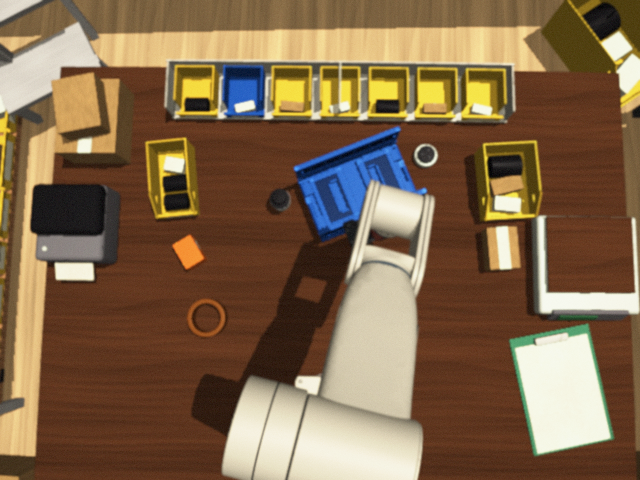

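Both end walls lie flat at about 73 mm, and nothing else has moved. Now the near long wall, pushing from outside.

{"api": "send_rows", "payload": {"rows": [[20, 0, 0, 0], [20, 0, 0, 0], [12, 0, 0, 0], [0, 10, 0, 0], [0, 10, 0, 0], [0, 8, 0, 0]]}}

```text
t: 16.68
ee_pos: [512.5, -86.8, 168.2]
orientation: [0.939, 1.332, -0.881]
ft_force: [-1.2, -0.8, -0.8]
width: 0.4
```

```bash
python3 - <<'E'
from h import *
st()
E
```

```text
own [-97.4   1.2 168.2] F own [-1.4 -0.3 -0.8] w 0.4 t 16.6833
tool axes in own frame
 [[ 0.05   0.999  0.004]
 [-0.011  0.004 -1.   ]
 [-0.999  0.05   0.011]]
yaw needed (world z) to bring jaw z to +own y 3.138 q [-0.2   0.33  1.94  0.03  0.83  0.96]
```

{"api": "send_rows", "payload": {"rows": [[0, 9, 0, 0], [1, 9, 0, 0], [2, 9, 0, 0], [3, 9, 0, 0], [4, 9, 0, 0], [5, 8, 0, 0]]}}

```text
t: 17.18
ee_pos: [570.3, -62.8, 157.8]
orientation: [0.937, 1.33, -0.877]
ft_force: [-1.0, -1.3, -0.3]
width: 0.5
```

```bash
python3 - <<'E'
from h import *
st()
img,P=cloud("wrist"); cv2.imwrite("pics/w10.png",img[:,:,::-1])
E
```

```text
own [-34.7   1.5 157.8] F own [-1.4 -0.8 -0.3] w 0.5 t 17.1833
tool axes in own frame
 [[ 0.053  0.999  0.007]
 [-0.013  0.007 -1.   ]
 [-0.999  0.053  0.013]]
yaw needed (world z) to bring jaw z to +own y 3.135 q [-0.14  0.41  1.83  0.02  0.85  1.02]
```

View pics/w10.png

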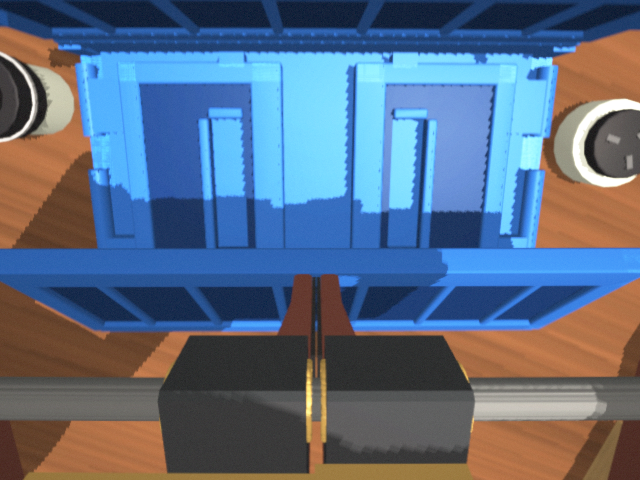

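The near wall tips in (top edge at row ~260) with the fingers against it. I'll continue along the arc.

{"api": "send_rows", "payload": {"rows": [[8, 4, 0, 0], [8, 5, 0, 0], [8, 5, 0, 0], [8, 5, 0, 0], [8, 4, 0, 0], [8, 3, 0, 0]]}}

```text
t: 17.73
ee_pos: [601.7, -50.8, 106.7]
orientation: [0.939, 1.327, -0.875]
ft_force: [-0.8, 0.0, 0.8]
width: 0.7
```

```bash
python3 - <<'E'
from h import *
st()
img,P=cloud("wrist"); cv2.imwrite("pics/w11.png",img[:,:,::-1])
E
```

```text
own [ -1.1   0.7 106.7] F own [-0.8  0.3  0.8] w 0.7 t 17.7333
tool axes in own frame
 [[ 0.056  0.998  0.006]
 [-0.014  0.007 -1.   ]
 [-0.998  0.056  0.014]]
yaw needed (world z) to bring jaw z to +own y 3.135 q [-0.11  0.52  1.79  0.02  0.77  1.05]
```

View pics/w11.png

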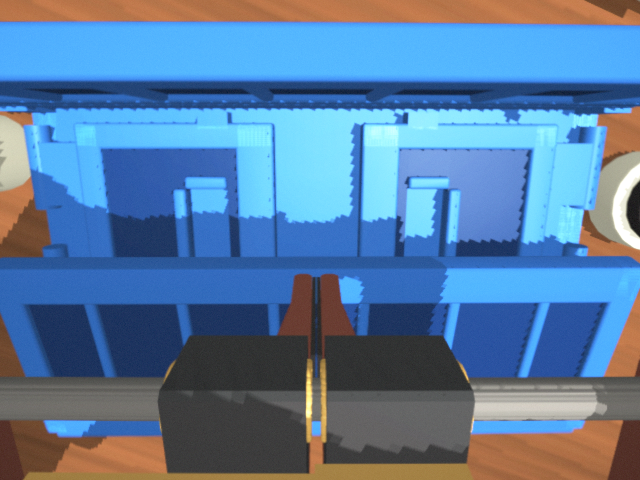

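The tips rest on the wall's upper rail. I'll press straight down.

{"api": "send_rows", "payload": {"rows": [[8, 1, 0, 0], [8, 0, 0, 0], [7, 0, 0, 0], [3, 0, 0, 0], [3, 0, 0, 0], [0, 0, 0, 0]]}}

```text
t: 18.28
ee_pos: [604.3, -50.0, 88.6]
orientation: [0.939, 1.329, -0.875]
ft_force: [-0.6, 1.3, -1.4]
width: 0.4
```

```bash
python3 - <<'E'
from h import *
st()
E
```

```text
own [ 1.6  0.4 88.6] F own [-0.   1.5 -1.4] w 0.4 t 18.2833
tool axes in own frame
 [[ 0.055  0.998  0.006]
 [-0.013  0.007 -1.   ]
 [-0.998  0.055  0.013]]
yaw needed (world z) to bring jaw z to +own y 3.135 q [-0.11  0.55  1.79  0.02  0.74  1.05]
```

{"api": "send_rows", "payload": {"rows": [[4, 0, 0, 0], [4, 0, 0, 0], [3, 0, 0, 0], [3, 0, 0, 0]]}}

```text
t: 18.62
ee_pos: [605.2, -50.1, 87.0]
orientation: [0.94, 1.327, -0.874]
ft_force: [-11.7, 0.5, 31.4]
width: 0.1
```

```bash
python3 - <<'E'
from h import *
st()
E
```

```text
own [ 2.3 -0.  87. ] F own [-10.7   4.9  31.4] w 0.1 t 18.6167
tool axes in own frame
 [[ 0.057  0.998  0.006]
 [-0.013  0.007 -1.   ]
 [-0.998  0.057  0.014]]
yaw needed (world z) to bring jaw z to +own y 3.135 q [-0.11  0.56  1.79  0.02  0.74  1.05]
```

Firmly seated: 31 N at z = 87, the expected top face. I'll lift and cross to the far side.

{"api": "send_rows", "payload": {"rows": [[-10, 0, 0, 0], [-30, -2, 0, 0], [-38, -2, 0, 0], [-38, -2, 0, 0], [-35, 0, 0, 0], [0, 38, 0, 0], [0, 38, 0, 0], [0, 35, 0, 0], [0, 20, 0, 0], [0, 0, 0, 0]]}}

```text
t: 19.45
ee_pos: [714.1, -3.5, 249.1]
orientation: [0.943, 1.323, -0.876]
ft_force: [-0.5, -0.7, 0.7]
width: 0.3
```

```bash
python3 - <<'E'
from h import *
st((125,0,168))
for n in ("top","side"):
    img,P=cloud(n)
    q=P-np.array([*C,0]); x=q@CX;y=q@CY;z=P[...,2]
    for lo in range(-90,70,12):
        s=(abs(y)<115)&(x>lo)&(x<lo+12)&(z<170); print(n,lo,s.sum(),np.round(np.percentile(z[s],[10,50,90]),1) if s.sum() else 0)
img,P=cloud("wrist"); cv2.imwrite("pics/w12.png",img[:,:,::-1])
E
```

```text
own [120.8   1.8 249.1] F own [-0.7 -0.5  0.7] w 0.3 t 19.45
tool axes in own frame
 [[ 0.059  0.998  0.002]
 [-0.014  0.003 -1.   ]
 [-0.998  0.059  0.014]]
yaw needed (world z) to bring jaw z to +own y 3.14 q [-0.03  0.5   1.44  0.01  1.14  1.15]
(125, 0, 168) tool shift [81.2 -0.6  0.6]
top -90 173 [35.3 86.1 91.4]
top -78 135 [80.1 84.9 89.4]
top -66 137 [78.7 84.  88.7]
top -54 123 [80.2 84.  87.8]
top -42 121 [79.4 83.9 88.7]
top -30 114 [78.9 84.1 87.5]
top -18 104 [78.4 84.  88.7]
top -6 109 [80.4 85.7 89.6]
top 6 76 [78.4 85.9 90.9]
top 18 85 [64.6 70.  75.3]
top 30 79 [64.7 70.4 75.7]
top 42 60 [64.3 70.  75.1]
top 54 57 [66.1 72.1 76.4]
top 66 91 [ 60.4  88.  162.5]
side -90 161 [86.1 89.  92. ]
side -78 204 [84.9 88.3 91.9]
side -66 189 [84.4 87.1 89.5]
side -54 201 [83.9 86.8 89.9]
side -42 193 [83.8 86.8 89.5]
side -30 199 [84.  86.4 89.8]
side -18 194 [83.9 87.  90.2]
side -6 194 [86.1 89.1 92.1]
side 6 276 [65.  86.9 91.8]
side 18 204 [61.8 72.  76.9]
side 30 204 [62.5 72.5 77.1]
side 42 209 [63.5 73.  76.1]
side 54 109 [67.8 73.7 76.5]
side 66 25 [59.8 74.1 77.6]
```

View pics/w12.png

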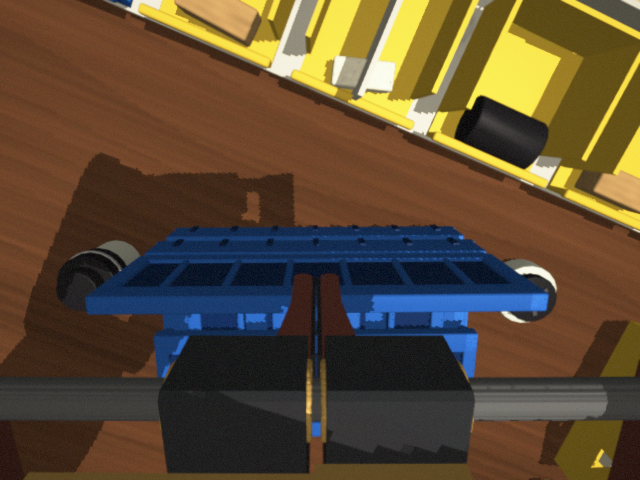

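The near wall lies flat at about 85-87 mm and the fingers are beyond the far wall. I'll descend and push it in.

{"api": "send_rows", "payload": {"rows": [[20, 4, 0, 0], [25, 2, 0, 0], [20, 0, 0, 0], [12, 0, 0, 0], [3, -6, 0, 0], [0, -8, 0, 0]]}}

```text
t: 20.1
ee_pos: [699.9, -11.4, 164.1]
orientation: [0.943, 1.329, -0.885]
ft_force: [-0.7, 0.3, 1.0]
width: 0.3
```

```bash
python3 - <<'E'
from h import *
st()
E
```

```text
own [104.7  -0.2 164.1] F own [-0.5  0.5  1. ] w 0.3 t 20.1
tool axes in own frame
 [[ 0.05   0.999 -0.002]
 [-0.012 -0.001 -1.   ]
 [-0.999  0.05   0.012]]
yaw needed (world z) to bring jaw z to +own y -3.14 q [-0.04  0.57  1.53  0.01  0.99  1.14]
```

{"api": "send_rows", "payload": {"rows": [[0, -8, 0, 0], [0, -8, 0, 0], [1, -9, 0, 0], [2, -9, 0, 0], [3, -9, 0, 0], [4, -8, 0, 0], [5, -8, 0, 0]]}}

```text
t: 20.68
ee_pos: [643.4, -36.6, 151.7]
orientation: [0.948, 1.317, -0.879]
ft_force: [1.2, 1.7, -0.3]
width: 0.6
```

```bash
python3 - <<'E'
from h import *
st()
img,P=cloud("wrist"); cv2.imwrite("pics/w13.png",img[:,:,::-1])
img,P=cloud("side"); cv2.imwrite("pics/s13.png",cv2.resize(img[130:330,200:400],(600,600))[:,:,::-1])
E
```

```text
own [ 42.8  -2.  151.7] F own [ 1.7  1.1 -0.3] w 0.6 t 20.6833
tool axes in own frame
 [[ 0.062  0.998 -0.004]
 [-0.017 -0.003 -1.   ]
 [-0.998  0.062  0.017]]
yaw needed (world z) to bring jaw z to +own y -3.138 q [-0.08  0.51  1.68  0.02  0.89  1.09]
```

View pics/s13.png

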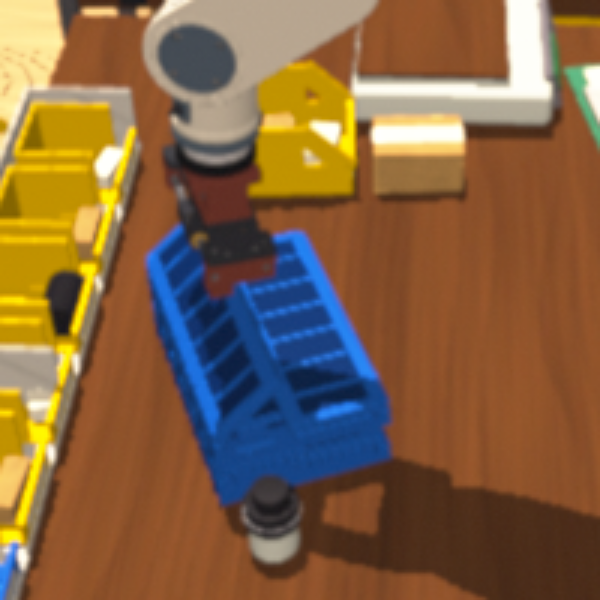

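The far wall is half tipped. I'll continue.

{"api": "send_rows", "payload": {"rows": [[7, -5, 0, 0], [7, -5, 0, 0], [7, -4, 0, 0], [7, -3, 0, 0], [7, -2, 0, 0], [6, 0, 0, 0]]}}

```text
t: 21.28
ee_pos: [624.4, -44.7, 104.5]
orientation: [0.946, 1.322, -0.883]
ft_force: [-0.5, -0.9, 0.1]
width: 0.6
```

```bash
python3 - <<'E'
from h import *
st()
img,P=cloud("wrist"); cv2.imwrite("pics/w14.png",img[:,:,::-1])
E
```

```text
own [ 22.2  -2.2 104.5] F own [-0.8 -0.7  0.1] w 0.6 t 21.2833
tool axes in own frame
 [[ 0.057  0.998 -0.004]
 [-0.015 -0.003 -1.   ]
 [-0.998  0.057  0.015]]
yaw needed (world z) to bring jaw z to +own y -3.138 q [-0.1   0.55  1.74  0.02  0.79  1.08]
```

View pics/w14.png

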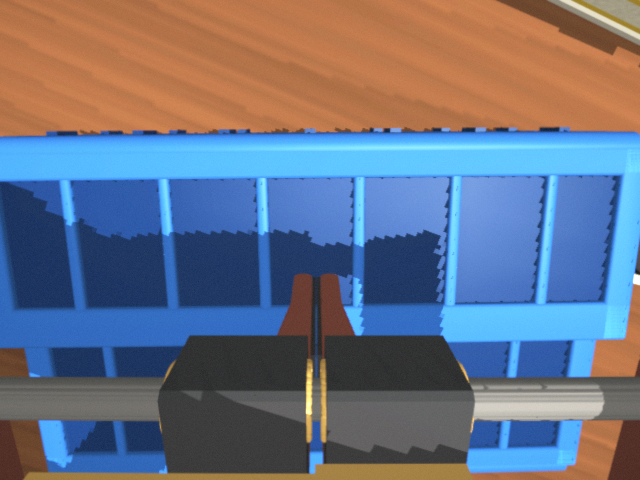

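The wall is nearly flat, with the tips in the recessed panel just inside the rail. I'll shift onto the rail and press.

{"api": "send_rows", "payload": {"rows": [[-12, 0, 0, 0], [-3, -10, 0, 0], [0, -6, 0, 0], [8, 0, 0, 0], [6, 0, 0, 0], [5, 0, 0, 0], [3, 0, 0, 0], [3, 0, 0, 0]]}}

```text
t: 22.0
ee_pos: [609.0, -51.0, 100.7]
orientation: [0.946, 1.323, -0.882]
ft_force: [-15.1, 0.3, 36.0]
width: 0.4
```

```bash
python3 - <<'E'
from h import *
st()
E
```

```text
own [  5.6  -2.3 100.7] F own [-13.9   6.   36. ] w 0.4 t 22.0
tool axes in own frame
 [[ 0.057  0.998 -0.003]
 [-0.015 -0.002 -1.   ]
 [-0.998  0.057  0.015]]
yaw needed (world z) to bring jaw z to +own y -3.138 q [-0.11  0.54  1.78  0.02  0.77  1.06]
```

Seated: 36 N at z = 101, as expected. I'll retreat and verify.

{"api": "send_rows", "payload": {"rows": [[-10, 0, 0, 0], [-30, 0, 0, 0], [-38, 0, 0, 0], [-38, 0, 0, 0], [-30, -20, 0, 0], [0, -38, 0, 0], [0, -38, 0, 0], [0, -38, 0, 0], [0, -20, 0, 0], [0, 0, 0, 0]]}}

```text
t: 22.83
ee_pos: [455.6, -111.0, 243.0]
orientation: [0.943, 1.319, -0.877]
ft_force: [0.6, 1.0, 0.0]
width: 0.7
```

```bash
python3 - <<'E'
from h import *
st()
for n in ("top","side"):
    img,P=cloud(n); a=img[110:260,240:460] if n=="top" else img[130:330,200:400]
    cv2.imwrite(f"pics/{n}15.png",cv2.resize(a,None,fx=3,fy=3)[:,:,::-1])
    if n=="top": cv2.imwrite("pics/full15.png",img[:,:,::-1])
    q=P-np.array([*C,0]); x=q@CX;y=q@CY;z=P[...,2]
    for lo in range(-90,90,12):
        s=(abs(y)<115)&(x>lo)&(x<lo+12)&(z<170); print(n,lo,s.sum(),np.round(np.percentile(z[s],[10,50,90]),1) if s.sum() else 0)
E
```

```text
own [-159.2    0.4  243. ] F own [0.9 0.7 0. ] w 0.7 t 22.8333
tool axes in own frame
 [[ 0.06   0.998  0.   ]
 [-0.018  0.001 -1.   ]
 [-0.998  0.06   0.018]]
yaw needed (world z) to bring jaw z to +own y 3.141 q [-0.28  0.14  1.98  0.03  0.97  0.89]
top -90 252 [80.4 86.4 91.1]
top -78 272 [80.8 85.1 89.3]
top -66 318 [79.9 84.2 89. ]
top -54 348 [80.1 84.3 88.4]
top -42 396 [80.  84.5 88.8]
top -30 398 [79.9 84.3 88.5]
top -18 396 [79.7 84.1 88.2]
top -6 502 [ 83.   98.2 104.5]
top 6 389 [ 96.3 100.3 104.6]
top 18 403 [ 93.9  98.2 103. ]
top 30 399 [ 93.9  98.6 102.9]
top 42 395 [ 93.8  98.1 102.3]
top 54 401 [ 93.5  98.  103.3]
top 66 422 [ 95.1  99.9 104.4]
top 78 295 [ 95.9  99.8 104.2]
side -90 159 [86.  89.  91.8]
side -78 203 [84.9 88.2 91.9]
side -66 198 [83.5 86.9 89.6]
side -54 190 [83.8 86.7 89.6]
side -42 202 [83.7 86.8 89.5]
side -30 193 [83.5 87.2 89.6]
side -18 202 [84.2 87.1 90. ]
side -6 130 [ 87.1 102.6 105.9]
side 6 217 [100.5 103.3 106. ]
side 18 202 [ 97.9 100.8 104. ]
side 30 208 [ 97.9 100.6 104. ]
side 42 201 [ 98.  100.8 103.5]
side 54 204 [ 98.1 100.7 104.1]
side 66 202 [ 98.9 102.2 105.1]
side 78 256 [ 48.9 102.7 106. ]
```

View pics/full15.png

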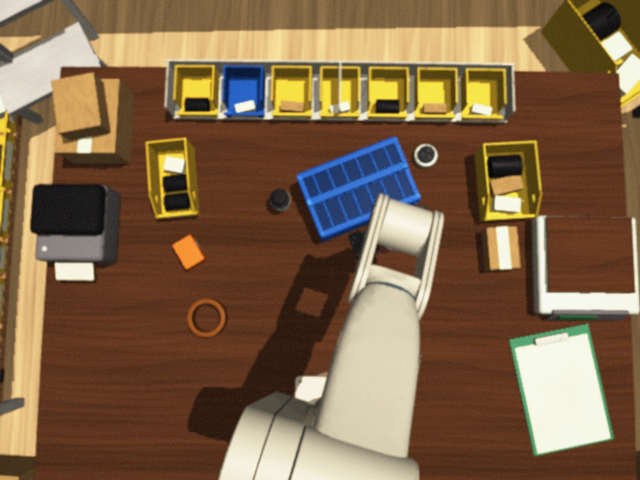

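View pics/side15.png

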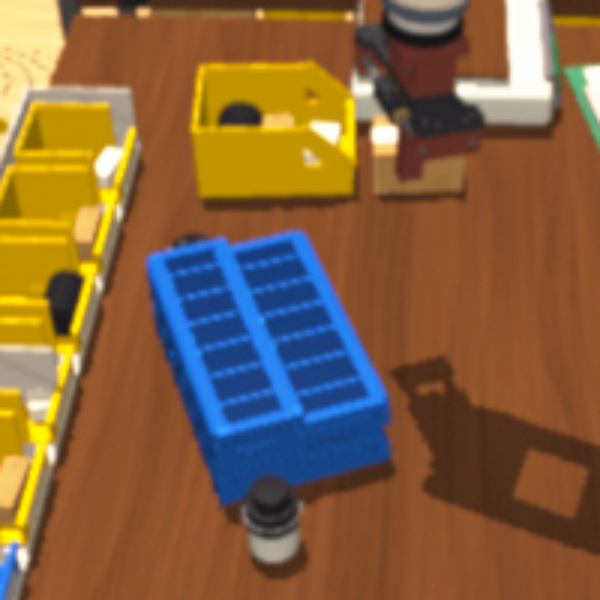

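Both views show the crate flat (near wall level at ~87, far wall level at ~100), the plug (280,200) and socket (426,155) in place, and the gripper clear. I'm handing the job in.

```bash
python3 -c "
from workcell import ctrl
ctrl.close_job()"
```

```text
the job is handed in; nothing more can be done
```

The crate is folded flat and the job is handed in, at about 23 s of the 72 s allowed.

**What I did:** I gripped each end wall by its rail, −y end first, raised it about 16 mm to unhook it, tipped it in and pressed it flat. Then I pushed over and pressed down the lower-hinged near wall, and last the higher-hinged far wall.

**Last checks:**
- **Walls:** the top and side depth images agreed within about 3 mm. The near wall's rails read level at 86–89 mm and the far wall's at 100–103 mm; the expected top faces are 87 and 101 mm. The end walls read about 73 mm before they were covered.
- **Bystanders:** by eye in the top and side pictures, the plug, socket, bins, cartons and tape are all where they started.
- **Forces:** the highest force I read was about 39 N at the wrist, from the fingertips pressing the far wall down. I only read it at the end of each move.
- **Gripper:** clear of everything at the end.

One small disagreement: the tool drifted about 0.06 rad off vertical during the job. The row commands could not correct it, and it had no visible effect.

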